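# Sort gudgeon pins by length into their rows

### The job

Sort the four loose piston pins from the leaning rack by length: stand each one upright on the floor of the tray, in the lane headed by the bolted-down sample pin of the same length. Two of them are short and go into the same lane. Do not push the other loose things about.

Things in the scene. Friction and masses are not known exactly. Their poses are not given: they have to be found in the camera images.
- pin_rack: fixed rack: aluminium bar 310 mm long (its y), 46 wide, 30 thick, on a 90 x 310 mm stand; four round pockets 24 mm wide, 22 deep at y = -120, -40, 40, 120 mm, floor centres at x = -4, z = 25 mm. The bar's top face is tipped 30 degrees to the rack's -x (the robot's side); the pins lean that way. Highest edge 56 mm. Origin: centre of the underside, on the worktop, z up.
- lane_tray: fixed grey sorting tray, 220 mm (its x) by 245 mm (its y): three lanes along its x, middles at y = -80, 0, 80 mm, 75 mm wide inside. Floor 4 mm thick; rails and end walls 14 mm high over the worktop. Origin: centre of the underside, z up. Each sample stands in the middle of a lane at x = +80 mm, the end far from the robot; which lane has which changes.
- sample_short: short sample pin, bolted down upright at the far end of its lane: hollow steel pin, 22 mm across, 64 mm long. Origin: centre of its foot, on the tray floor; its x and y axes are parallel to the tray's, so the free part of its lane runs from here along its -x for 185 mm to the end wall.
- sample_medium: medium sample pin, bolted down upright at the far end of its lane: hollow steel pin, 22 mm across, 74 mm long. Origin: centre of its foot, on the tray floor; its x and y axes are parallel to the tray's, so the free part of its lane runs from here along its -x for 185 mm to the end wall.
- sample_long: long sample pin, bolted down upright at the far end of its lane: hollow steel pin, 22 mm across, 84 mm long. Origin: centre of its foot, on the tray floor; its x and y axes are parallel to the tray's, so the free part of its lane runs from here along its -x for 185 mm to the end wall.
- pin_short_a: loose short pin: hollow steel, 22 mm across, 64 mm long, 0.12 kg, like the short sample. Origin: centre of its lower end; z runs along its axis to the upper end. It starts in a rack pocket (which one changes) with 42 mm sticking out, leaning about 33 to 38 degrees (1 mm play all round), and comes out along its own axis.
- pin_short_b: loose short pin: hollow steel, 22 mm across, 64 mm long, 0.12 kg, like the short sample. Origin: centre of its lower end; z runs along its axis to the upper end. It starts in a rack pocket (which one changes) with 42 mm sticking out, leaning about 33 to 38 degrees (1 mm play all round), and comes out along its own axis.
- pin_medium: loose medium pin: hollow steel, 22 mm across, 74 mm long, 0.12 kg, like the medium sample. Origin: centre of its lower end; z runs along its axis to the upper end. It starts in a rack pocket (which one changes) with 52 mm sticking out, leaning about 33 to 38 degrees (1 mm play all round), and comes out along its own axis.
- pin_long: loose long pin: hollow steel, 22 mm across, 84 mm long, 0.12 kg, like the long sample. Origin: centre of its lower end; z runs along its axis to the upper end. It starts in a rack pocket (which one changes) with 62 mm sticking out, leaning about 33 to 38 degrees (1 mm play all round), and comes out along its own axis.
- piston: loose piston, 68 mm across and 59 mm high, standing behind the tray; not part of the work. Origin: centre of its underside.
- bearing: loose ball bearing, 47 mm across, 14 mm high, lying in front of the rack; not part of the work. Origin: centre of its underside.
- marker_pen: loose white marker pen with red cap, 131 mm long and 15 mm thick, lying behind the rack; not part of the work. Origin: centre of its underside.
- hex_bolt: loose hexagon bolt, 42 mm long (along its y) and 16 mm thick, lying behind the tray; not part of the work. Origin: centre of its underside.
- seal: loose rubber seal ring, 43 mm across, 5 mm high, lying in front of the rack; not part of the work. Origin: centre of its underside.
Not all that is in view belongs to the job. Leave any blue or pink look-alike of the sample_short alone.

How it is judged (in metres and radians):
At the end, for the whole second after the job is handed in: All four pins at rest, upright within 5 degrees, feet within 6 mm of the height of the sample's foot, each in the lane of the sample of its length: within 34 mm of the lane's middle line and 20 to 180 mm in front of the sample (axis to axis) (y of pin_short_a in the frame of sample_short between -0.034 and 0.034 m and x of pin_short_a in the frame of sample_short between -0.18 and -0.02 m and z of pin_short_a in the frame of sample_short between -0.006 and 0.006 m and angle between each of pin_short_a, pin_short_b, pin_medium, pin_long's own z axis and vertical below 0.09 rad and linear speed of each of pin_short_a, pin_short_b, pin_medium, pin_long below 0.02 m/s and y of pin_short_b in the frame of sample_short between -0.034 and 0.034 m and x of pin_short_b in the frame of sample_short between -0.18 and -0.02 m and z of pin_short_b in the frame of sample_short between -0.006 and 0.006 m and y of pin_medium in the frame of sample_medium between -0.034 and 0.034 m and x of pin_medium in the frame of sample_medium between -0.18 and -0.02 m and z of pin_medium in the frame of sample_medium between -0.006 and 0.006 m and y of pin_long in the frame of sample_long between -0.034 and 0.034 m and x of pin_long in the frame of sample_long between -0.18 and -0.02 m and z of pin_long in the frame of sample_long between -0.006 and 0.006 m); the robot touches nothing.
It fails at once if the piston is pushed more than 30 mm from its place (distance of piston from where it was at the start of the episode above 0.03 m).
It fails at once if the bearing is pushed more than 30 mm from its place (distance of bearing from where it was at the start of the episode above 0.03 m).
It fails at once if the marker pen is pushed more than 30 mm from its place (distance of marker_pen from where it was at the start of the episode above 0.03 m).
It fails at once if the hex bolt is pushed more than 30 mm from its place (distance of hex_bolt from where it was at the start of the episode above 0.03 m).
It fails at once if the seal is pushed more than 30 mm from its place (distance of seal from where it was at the start of the episode above 0.03 m).
It also fails if it takes over 72 s, if anything falls off the work surface, if the arm or the gripper's body presses on something with over 40 N, if the wrist force passes 120 N, or if a joint passes its speed limit or range.

### The arm

A 6-joint arm with a two-finger parallel gripper is mounted at the origin on a cart in front of the work surface, level with it; the furniture and walls round the work are solid. World frame = base frame: x ahead of the robot, y to its left, z up, the work surface at z = 0. Lengths are in m, angles in degrees, forces in N, time in s.
With the tool pointing down it reaches from about 0.3 to 0.75 m from the base axis. Payload 8.5 kg.
Tool frame: the origin (TCP) lies at the very end of the fingers, on their centre line; the grasp point (between the pads) lies 19 mm behind it (env.hold_point_z is the distance from the TCP to the grasp point, in m); z points along the fingers, y is the line along which they close (so a half turn about z gives the same grasp; the last joint's range is limited). The gripper opens to 85 mm and grips with 20 to 120 N. Pads are 22 mm wide; open, the fingers measure 114 mm over their backs; the gripper's body (76 mm by 85 mm) begins 54 mm behind the grasp point. The pads swing forward as they close: fully open they stand 13 mm farther back than shut.
Start: joints at [58.138, 21.807, 74.336, -0, 83.858, -12.336], TCP at [0.184, 0.518, 0.231] pointing down, gripper open.
Joint ranges: [-178.18, 178.18], [-50.72, 133.34], [12.68, 142.11], [-81.47, 261.47], [9.98, 163.14], [-165.26, 165.26]. Speed limits (degrees/s): [136.94, 136.94, 180, 180, 180, 180].

### API

Orientations are given as a 3x3 rotation matrix whose columns are the frame's x, y, z axes.
In Python, from rig import env, optics gives the robot as it stands.
- The arm moves only by the shell command python3 -m jog 'ROWS' [OPENING] [FORCE]. ROWS is JSON, a list of rows, each an object with "linear": the shift along the tool's x, y, z in units of 40 mm (1.0 is 40 mm), a list of three; "roll": the turn about the tool's z in units of 5 degrees (1.0 is 5 degrees). A call has 1 to 12 rows; each row shifts and turns the commanded pose from where the row before left it, along the tool's axes as they then stand; what a row does not reach is not made up. A row lasts 1/12 s, in which the tool goes at most 41.7 mm and 7.16 degrees, less where a joint would pass 70% of its speed; a pose out of reach is approached as far as the arm can. A call is refused whole if a number of a shift passes 1 or a number of a turn 1, either way. A call with a gripper value outside its range is refused whole. OPENING is the opening, from -1 (shut) to 1 (fully open), set as the call begins (- or left out, the last holds). The fingers move at their own pace and stop on an object; FORCE is the grip in N (left out, the last holds). Time passes only in rows, so rows that do not move let the fingers close. It gives the time, the measured TCP pose, the force, the opening and the grip force at its end, in the units of the state.
- env.observe(): the state, without advancing time (a new reading comes with each control period).
- optics.get_image(name): name is "scene" or "top"; returns the picture (420x560x3 uint8, red, green, blue); there is no depth.
- optics.calibration(name): a dict with "fov_y" (degrees; the focal length in pixels is half the picture's height over the tangent of half this angle, whatever the lens; pixels are square), "cx", "cy" (the principal point, pixels), "D" ([k1, k2, p1, p2, k3] as OpenCV has them; the pictures are not rectified), "T" (4x4, takes a point from camera to world coordinates). Camera axes: x right, y down, z forward; pixel columns grow to the right and rows downward; lengths in m; the calibration is good to about 2 mm. A picture is of the moment at which its call begins. calibration takes no time and is no camera call.
- env.close_job(): hands the job in; it is judged then, once.
The state is a dict: "time_s": time; "q": joint angles; "qvel": joint speeds; "joint_efforts": joint torques, N m; "position": TCP position; "tool_rot": TCP orientation; "ft_force": force on the tool from outside, world axes, zero at the start; "wrist_torque": the same for the moment, N m; "grip_width": finger opening in m; "gripper_force": force on a finger pad.
Only numpy, scipy, OpenCV 4.12 (cv2) and the standard library are available. Lean on these libraries where they do the work, as an engineer would, in place of code of your own. Each camera call takes 0.05 s, during which the arm holds its last target. There are 200 camera calls.

## Working session

There is one attempt and no reset: what is moved stays moved. The work goes in short steps, Python scripts to look and compute and a shell command to move; the robot and the scene stay as the last step left them, time stands still between calls to the robot, and variables do not carry over. Pictures are saved under pics/ and viewed, at most 10 in all, crops included, and the job is handed in when it is done.

```bash
ls; mkdir -p pics; python3 - <<'E'
from rig import env, optics
import cv2, numpy as np
for n in("scene","top"):
    im=optics.get_image(n); cv2.imwrite(f"pics/{n}0.png",im[:,:,::-1])
    c=optics.calibration(n); print(n,c["fov_y"],c["cx"],c["cy"],c["D"]); print(np.round(c["T"],3))
s=env.observe(); print(s["time_s"],s["position"],np.round(s["tool_rot"],3),s["grip_width"],env.hold_point_z)
E
```

```text
pics
scene 48.10001667240352 281.91449019806373 209.6416586432718 [-0.0744987  0.         0.         0.         0.       ]
[[ 0.511 -0.538  0.671 -0.156]
 [-0.86  -0.312  0.405 -0.469]
 [-0.008 -0.783 -0.622  0.715]
 [ 0.     0.     0.     1.   ]]
top 45.08946637192897 278.44973834938423 218.78296434844918 [-0.18227755  0.          0.          0.          0.        ]
[[ 0.019 -0.995  0.1    0.449]
 [-1.    -0.018  0.005 -0.038]
 [-0.003 -0.1   -0.995  1.376]
 [ 0.     0.     0.     1.   ]]
0.1 [0.18368297 0.51813414 0.23076227] [[-0.942  0.334 -0.001]
 [ 0.334  0.942 -0.001]
 [ 0.    -0.001 -1.   ]] 0.08631735670681726 0.0187
```

View pics/scene0.png

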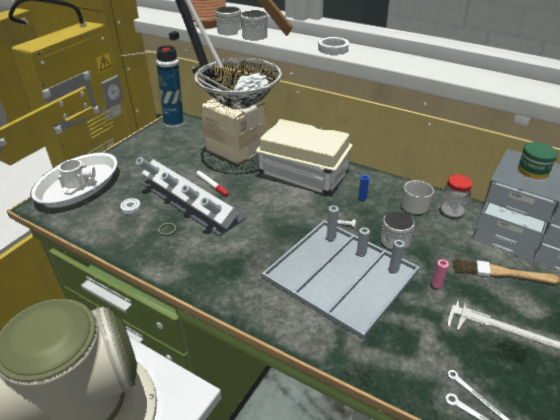

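View pics/top0.png

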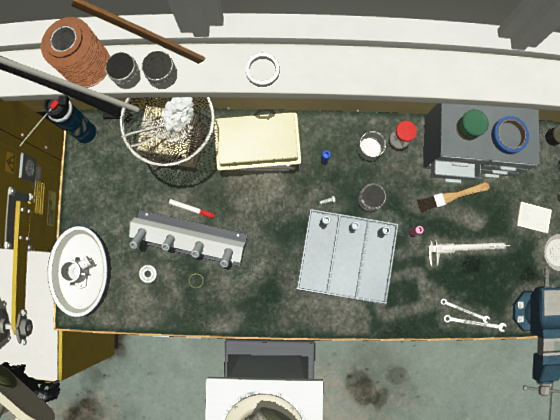

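The scene view shows the rack with four leaning pins at about (145–225, 160–215) and the three-lane tray at about (340, 275), with samples at its far end near (333,220), (363,240) and (397,255). The top view has the rack at (187,243) and the tray at (347,255). Next I'll enlarge both areas.

```bash
python3 - <<'E'
import cv2, numpy as np
s=cv2.imread("pics/scene0.png"); t=cv2.imread("pics/top0.png")
r=lambda im,x,y,w,h:cv2.resize(im[y:y+h,x:x+w],(800,600),interpolation=cv2.INTER_CUBIC)
a=np.hstack([cv2.resize(s[145:245,130:250],(400,333),interpolation=2) ,cv2.resize(s[195:295,320:420],(400,400),interpolation=2)[:333]])
b=np.hstack([cv2.resize(t[205:275,120:250],(480,258),interpolation=2),cv2.resize(t[205:275,310:397],(320,258),interpolation=2)])
cv2.imwrite("pics/crop.png",np.vstack([a,b]))
E
```

```text
(no output)
```

View pics/crop.png

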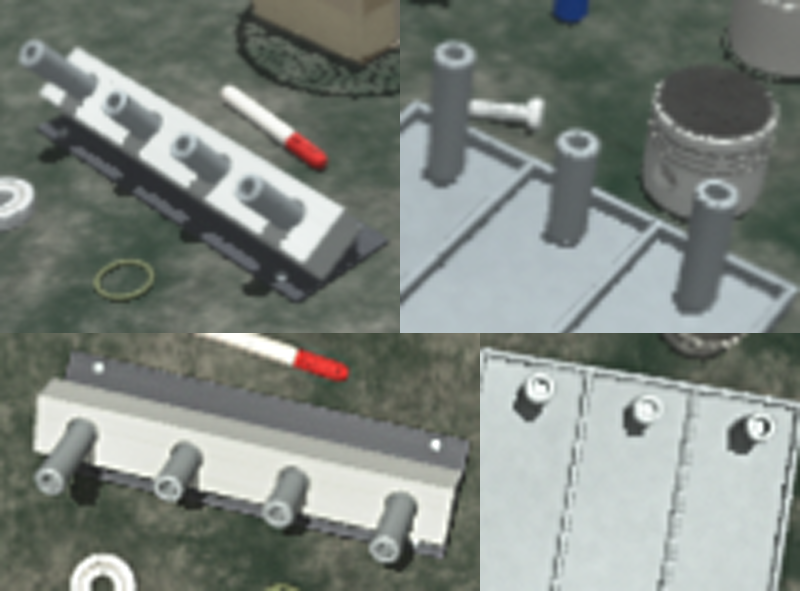

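The crop shows the pin tops in both views: P1 sticks out longest on the left, then P2, P3 and P4. The sample tops are at crop (455,53), (577,142) and (717,192) in the scene view, and (540,387), (648,408) and (762,427) in the top view. Now I'll triangulate.

```bash
cat > h.py <<'E'
import cv2, numpy as np
from rig import env, optics
def cam(n):
    c=optics.calibration(n); f=210/np.tan(np.radians(c["fov_y"]/2))
    return np.array([[f,0,c["cx"]],[0,f,c["cy"]],[0,0,1]]),np.array(c["D"]),np.array(c["T"])
C={n:cam(n) for n in("scene","top")}
def ray(n,p):
    K,D,T=C[n]; u=cv2.undistortPoints(np.array([[p]],float),K,D)[0,0]
    d=T[:3,:3]@[u[0],u[1],1]; return T[:3,3],d/np.linalg.norm(d)
def plane(n,p,z):
    o,d=ray(n,p); return o+d*(z-o[2])/d[2]
def tri(ps,pt):
    A=0;b=0;R=[ray("scene",ps),ray("top",pt)]
    for o,d in R:
        M=np.eye(3)-np.outer(d,d);A=A+M;b=b+M@o
    x=np.linalg.solve(A,b); return x,max(np.linalg.norm(np.cross(x-o,d)) for o,d in R)
E
cat > m.py <<'E'
from h import *
sr=lambda u,v:(130+u/3.333-.35,145+v/3.333-.35); st=lambda u,v:(320+(u-400)/4-.375,195+v/4-.375)
tr=lambda u,v:(120+u/3.692-.36,205+(v-333)/3.686-.36); tt=lambda u,v:(310+(u-480)/3.678-.36,205+(v-333)/3.686-.36)
for a,b in zip([(34,50),(119,102),(186,146),(253,188)],[(52,478),(170,487),(280,512),(385,547)]): print("pin",np.round(tri(sr(*a),tr(*b)),4) if 0 else [np.round(q,4) for q in tri(sr(*a),tr(*b))])
for a,b in zip([(455,53),(577,142),(717,192)],[(540,387),(648,408),(762,427)]): print("sample",[np.round(q,4) for q in tri(st(*a),tt(*b))])
print("tray top",[np.round(plane("top",p,.014),4) for p in (tt(484,350),tt(797,407),(298,290),(387,303))])
print("stand back",[np.round(plane("top",p,.003),4) for p in (tr(72,353),tr(467,437))])
E
python3 m.py
```

```text
pin [array([0.506 , 0.3391, 0.0973]), np.float64(0.0002)]
pin [array([0.5032, 0.2579, 0.0797]), np.float64(0.0014)]
pin [array([0.4869, 0.1802, 0.0786]), np.float64(0.0005)]
pin [array([0.4648, 0.1042, 0.0854]), np.float64(0.0016)]
sample [array([ 0.5798, -0.1538,  0.0897]), np.float64(0.0007)]
sample [array([ 0.5682, -0.2321,  0.0693]), np.float64(0.0002)]
sample [array([ 0.5552, -0.3118,  0.0805]), np.float64(0.0004)]
tray top [array([ 0.6138, -0.1183,  0.014 ]), array([ 0.5758, -0.3518,  0.014 ]), array([ 0.3954, -0.0872,  0.014 ]), array([ 0.3633, -0.3282,  0.014 ])]
stand back [array([0.6045, 0.3559, 0.003 ]), array([0.5471, 0.0561, 0.003 ])]
```

```bash
cat >> h.py <<'E'
xr=np.array([.9806,-.196,0]); 
TOP={1:[.506,.3391,.0953],2:[.5032,.2579,.0777],3:[.4869,.1802,.0766],4:[.4648,.1042,.0834]}
def grasp(i,s=.012): return np.array(TOP[i])+s*(.574*xr-[0,0,.82])-[0,0,env.hold_point_z]
def delta(p,ang):
    "ang: direction of tool y, deg; prints the shift in units along the tool axes after the turn, and roll units"
    o=env.observe();R=np.array(o["tool_rot"]);a=np.degrees(np.arctan2(R[1,1],R[0,1]))
    r=(a-ang+180)%360-180
    Rn=R@cv2.Rodrigues(np.array([0,0,np.radians(r)]))[0]
    print("target",np.round(p,4),"roll",round(r/5,2),"shift after turn",np.round(Rn.T@(np.array(p)-o["position"])/.04,2),"before",np.round(R.T@(np.array(p)-o["position"])/.04,2))
E
python3 -c "
from h import *
for i in (1,2,3,4): delta(grasp(i),78.7)"
```

```text
target [0.5128 0.3377 0.0668] roll -1.64 shift after turn [-8.95 -2.8   4.1 ] before [-9.26 -1.5   4.1 ]
target [0.51   0.2565 0.0492] roll -1.64 shift after turn [-9.28 -4.81  4.54] before [-9.87 -3.43  4.54]
target [0.4937 0.1788 0.0481] roll -1.64 shift after turn [-9.26 -6.79  4.57] before [-10.14  -5.4    4.57]
target [0.4716 0.1028 0.0549] roll -1.64 shift after turn [-9.09 -8.77  4.4 ] before [-10.25  -7.37   4.4 ]
```

```bash
python3 -m jog '[{"linear":[0,0,0],"roll":-0.82},{"linear":[0,0,0],"roll":-0.82},{"linear":[-0.9,-0.48,0],"roll":0},{"linear":[-0.9,-0.48,0],"roll":0},{"linear":[-0.9,-0.48,0],"roll":0},{"linear":[-0.9,-0.48,0],"roll":0},{"linear":[-0.9,-0.48,0],"roll":0},{"linear":[-0.9,-0.48,0],"roll":0},{"linear":[-0.9,-0.48,0],"roll":0},{"linear":[-0.9,-0.48,0],"roll":0},{"linear":[-0.9,-0.48,0],"roll":0},{"linear":[-0.9,-0.48,0],"roll":0}]' 0.3 25; python3 -m jog '[{"linear":[0,0,0],"roll":0},{"linear":[0,0,0],"roll":0}]'; python3 -c "
from h import *
delta(grasp(2),78.7)"
```

```text
time_s: 1.1
position: [0.5003, 0.2577, 0.2311]
tool_rot: [[-0.98, 0.197, -0.001], [0.197, 0.98, -0.0], [0.001, -0.0, -1.0]]
ft_force: [-0.1, 1.3, -0.0]
grip_width: 0.0557
gripper_force: 0.0
time_s: 1.27
position: [0.5002, 0.2579, 0.2305]
tool_rot: [[-0.98, 0.2, -0.001], [0.2, 0.98, -0.0], [0.001, -0.001, -1.0]]
ft_force: [0.2, -0.2, 0.5]
grip_width: 0.0555
gripper_force: 0.0
target [0.51   0.2565 0.0492] roll -0.04 shift after turn [-0.25  0.02  4.53] before [-0.25  0.02  4.53]
```

```bash
python3 -m jog '[{"linear":[-0.25,0,0.6]},{"linear":[0,0,0.9]},{"linear":[0,0,0.9]},{"linear":[0,0,0.8]},{"linear":[0,0,0.6]},{"linear":[0,0,0.4]},{"linear":[0,0,0.33]},{"linear":[0,0,0]}]'; python3 -m jog '[{"linear":[0,0,0]},{"linear":[0,0,0]},{"linear":[0,0,0]},{"linear":[0,0,0]},{"linear":[0,0,0]},{"linear":[0,0,0]}]' -1 25
```

```text
invalid input
invalid input
```

```bash
python3 -m jog '[{"linear":[-0.25,0,0.6],"roll":0},{"linear":[0,0,0.9],"roll":0},{"linear":[0,0,0.9],"roll":0},{"linear":[0,0,0.8],"roll":0},{"linear":[0,0,0.6],"roll":0},{"linear":[0,0,0.4],"roll":0},{"linear":[0,0,0.33],"roll":0},{"linear":[0,0,0],"roll":0}]'; python3 -m jog '[{"linear":[0,0,0],"roll":0},{"linear":[0,0,0],"roll":0},{"linear":[0,0,0],"roll":0},{"linear":[0,0,0],"roll":0},{"linear":[0,0,0],"roll":0},{"linear":[0,0,0],"roll":0}]' -1 25
```

```text
time_s: 1.93
position: [0.5066, 0.258, 0.0477]
tool_rot: [[-0.981, 0.195, -0.005], [0.195, 0.981, -0.001], [0.005, -0.002, -1.0]]
ft_force: [-0.2, -1.0, -0.1]
grip_width: 0.0555
gripper_force: 0.0
time_s: 2.43
position: [0.5095, 0.2585, 0.0515]
tool_rot: [[-0.981, 0.196, 0.003], [0.196, 0.981, 0.002], [-0.002, 0.003, -1.0]]
ft_force: [-0.2, 5.4, 4.8]
grip_width: 0.0213
gripper_force: 24.8
```

```bash
python3 -m jog '[{"linear":[0.08,0,-0.11],"roll":0},{"linear":[0.08,0,-0.11],"roll":0},{"linear":[0.08,0,-0.11],"roll":0},{"linear":[0,0,0],"roll":0}]'; python3 -m jog '[{"linear":[-0.1,0,-0.07],"roll":0},{"linear":[-0.1,0,-0.07],"roll":0},{"linear":[-0.1,0,-0.07],"roll":0},{"linear":[-0.13,0,-0.09],"roll":0},{"linear":[0,0,0],"roll":0}]'; cat > look.py <<'E'
from h import *
import sys
n=sys.argv[1];o=env.observe();p=np.array(o["position"])
W=[]
for c,w in(("scene",.13),("top",.16)):
    K,D,T=C[c];Ti=np.linalg.inv(T)
    u=cv2.projectPoints((Ti[:3,:3]@p+Ti[:3,3])[None],np.zeros(3),np.zeros(3),K,D)[0][0,0]
    im=optics.get_image(c)[:,:,::-1];x=int(np.clip(u[0]-40,0,480));y=int(np.clip(u[1]-50,0,320))
    W.append(cv2.resize(im[y:y+100,x:x+80],(400,500),interpolation=2));print(c,"origin",x,y,"scale 5 tcp",u)
cv2.imwrite(f"pics/{n}.png",np.hstack(W))
E
python3 look.py a1
```

```text
time_s: 2.77
position: [0.5002, 0.26, 0.0649]
tool_rot: [[-0.981, 0.196, 0.004], [0.196, 0.981, 0.001], [-0.003, 0.002, -1.0]]
ft_force: [1.6, 4.0, 3.4]
grip_width: 0.0212
gripper_force: 24.9
time_s: 3.18
position: [0.5163, 0.2564, 0.075]
tool_rot: [[-0.98, 0.197, -0.002], [0.197, 0.98, 0.001], [0.002, 0.001, -1.0]]
ft_force: [-1.7, 6.7, -2.4]
grip_width: 0.0211
gripper_force: 24.9
scene origin 129 124 scale 5 tcp [169.10467126 174.39375471]
top origin 127 191 scale 5 tcp [167.25542177 241.14515517]
```

View pics/a1.png

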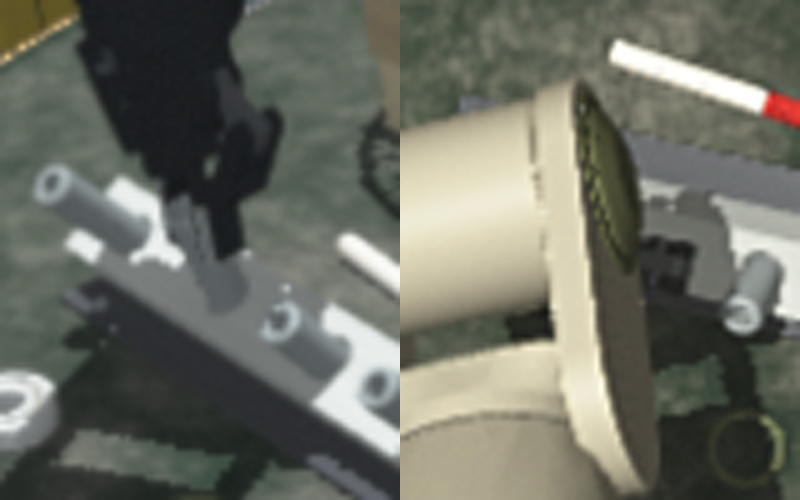

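The scene crop shows the pin pivoted most of the way upright in the fingers, with its foot at crop (228,300). The top view is hidden by the arm. Next I'll lift and carry it to the short lane, which is the middle one.

```bash
cat >> h.py <<'E'
xt=np.array([.988,-.153,0])
S={'L':[.5798,-.1538,0],'S':[.5682,-.2321,0],'M':[.5552,-.3118,0]}
def place(k,d,z): return np.array(S[k])-d*xt+[0,0,z]
E
python3 -m jog '[{"linear":[0,0,-0.5],"roll":0},{"linear":[0,0,-0.9],"roll":0},{"linear":[0,0,-0.6],"roll":0},{"linear":[0,0,0],"roll":0}]'; python3 -c "
from h import *
delta(place('S',.12,.1),81.2)"
```

```text
time_s: 3.62
position: [0.5182, 0.256, 0.1602]
tool_rot: [[-0.98, 0.196, 0.008], [0.196, 0.981, 0.001], [-0.007, 0.003, -1.0]]
ft_force: [0.4, -0.3, -1.2]
grip_width: 0.0213
gripper_force: 25.0
target [ 0.4496 -0.2137  0.1   ] roll -0.51 shift after turn [ -0.09 -11.87   1.48] before [ -0.62 -11.86   1.48]
```

```bash
python3 -m jog '[{"linear":[0,0,0],"roll":-0.5},{"linear":[0,-0.8,0],"roll":0},{"linear":[0,-1,0],"roll":0},{"linear":[0,-1,0],"roll":0},{"linear":[0,-1,0],"roll":0},{"linear":[0,-1,0],"roll":0},{"linear":[0,-1,0],"roll":0},{"linear":[0,-1,0],"roll":0},{"linear":[0,-1,0],"roll":0},{"linear":[0,-1,0],"roll":0},{"linear":[0,-1,0],"roll":0},{"linear":[0,-1,0],"roll":0}]';python3 -m jog '[{"linear":[-0.09,-0.7,0.4],"roll":0},{"linear":[0,-0.37,0.5],"roll":0},{"linear":[0,0,0.5],"roll":0},{"linear":[0,0,0],"roll":0},{"linear":[0,0,0],"roll":0}]'; python3 look.py a2;python3 -c "
from h import *
delta(place('S',.12,.04),81.2)"
```

```text
time_s: 4.62
position: [0.4488, -0.1729, 0.1548]
tool_rot: [[-0.988, 0.154, -0.002], [0.154, 0.988, 0.001], [0.002, 0.0, -1.0]]
ft_force: [1.1, 0.5, -1.0]
grip_width: 0.0214
gripper_force: 25.0
time_s: 5.03
position: [0.4463, -0.2135, 0.0986]
tool_rot: [[-0.988, 0.154, -0.003], [0.154, 0.988, 0.002], [0.003, 0.002, -1.0]]
ft_force: [-0.6, -0.6, -1.1]
grip_width: 0.0211
gripper_force: 25.0
scene origin 290 201 scale 5 tcp [330.95937523 251.68721891]
top origin 309 221 scale 5 tcp [349.4705148  271.84969984]
target [ 0.4496 -0.2137  0.04  ] roll 0.0 shift after turn [-0.06  0.01  1.5 ] before [-0.06  0.01  1.5 ]
```

View pics/a2.png

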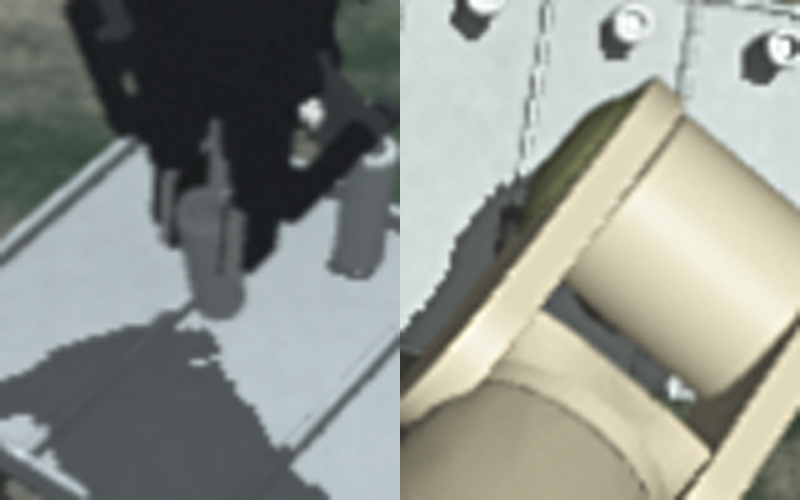

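The scene crop shows the held pin about 15° off upright, foot at (220,305), over the middle lane. Next I'll lower it to contact and swing it the rest of the way over its foot.

```bash
python3 -m jog '[{"linear":[0,0,0.6],"roll":0},{"linear":[0,0,0.5],"roll":0},{"linear":[0,0,0.25],"roll":0},{"linear":[0,0,0.1],"roll":0},{"linear":[0,0,0.05],"roll":0},{"linear":[0,0,0],"roll":0}]'; python3 -m jog '[{"linear":[-0.05,0,0.03],"roll":0},{"linear":[-0.05,0,0.03],"roll":0},{"linear":[0,0,0],"roll":0}]'
```

```text
time_s: 5.63
position: [0.4475, -0.2137, 0.0401]
tool_rot: [[-0.988, 0.153, 0.001], [0.153, 0.988, -0.001], [-0.001, -0.001, -1.0]]
ft_force: [-0.6, -0.8, -1.2]
grip_width: 0.0212
gripper_force: 25.1
time_s: 5.88
position: [0.4514, -0.2143, 0.0387]
tool_rot: [[-0.988, 0.153, 0.001], [0.153, 0.988, -0.001], [-0.001, -0.001, -1.0]]
ft_force: [-4.3, 3.7, 13.3]
grip_width: 0.0211
gripper_force: 26.8
```

Contact: 13 N up and 4 N drag, so the foot is holding. Now I'll swing it over the foot.

```bash
python3 -m jog '[{"linear":[-0.06,0,0],"roll":0},{"linear":[-0.06,0,0],"roll":0},{"linear":[-0.06,0,0.02],"roll":0},{"linear":[0,0,0.02],"roll":0},{"linear":[0,0,0],"roll":0}]' - 20; python3 look.py a3
```

```text
time_s: 6.3
position: [0.4587, -0.2157, 0.0375]
tool_rot: [[-0.988, 0.153, 0.002], [0.153, 0.988, -0.002], [-0.002, -0.001, -1.0]]
ft_force: [-3.8, 2.4, 15.6]
grip_width: 0.0209
gripper_force: 28.1
scene origin 292 220 scale 5 tcp [332.94084365 270.6184575 ]
top origin 307 217 scale 5 tcp [347.2023697  267.06266363]
```

View pics/a3.png

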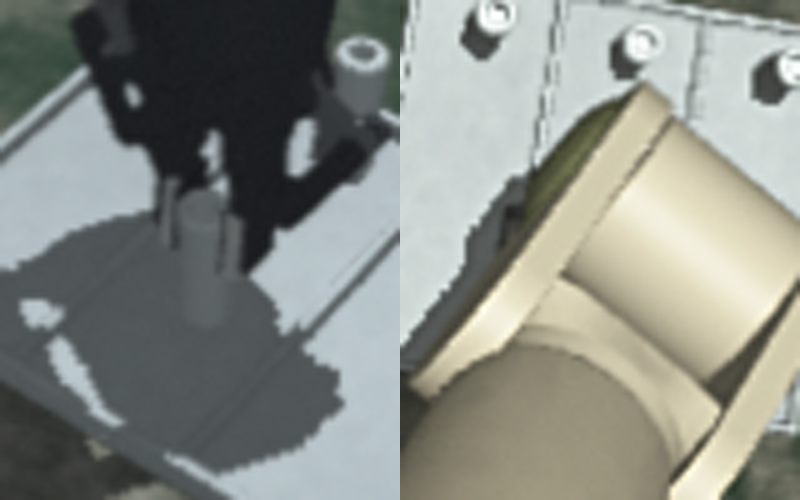

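The pin now stands upright in the image, (205,200) to (205,320), within the middle lane. Next I'll release it and go to pin 3.

```bash
python3 -m jog '[{"linear":[0,0,-0.05],"roll":0},{"linear":[0,0,0],"roll":0},{"linear":[0,0,0],"roll":0},{"linear":[0,0,-0.4],"roll":0},{"linear":[0,0,-0.9],"roll":0},{"linear":[0,0,-1],"roll":0},{"linear":[0,0,-0.7],"roll":0},{"linear":[0,0,0],"roll":0}]' 0.1 20;  python3 -c "
from h import *
delta(grasp(3,.010),78.7)"
```

```text
time_s: 7.07
position: [0.4601, -0.2169, 0.1629]
tool_rot: [[-0.988, 0.153, 0.008], [0.153, 0.988, -0.007], [-0.009, -0.005, -1.0]]
ft_force: [0.8, 0.2, -0.7]
grip_width: 0.0472
gripper_force: 0.0
target [0.4925 0.1791 0.0497] roll 0.5 shift after turn [1.17 9.88 2.77] before [0.74 9.92 2.77]
```

```bash
python3 -m jog '[{"linear":[0.2,0,0],"roll":0.5},{"linear":[0.17,0.88,0],"roll":0},{"linear":[0.1,1,0],"roll":0},{"linear":[0.1,1,0],"roll":0},{"linear":[0.1,1,0],"roll":0},{"linear":[0.1,1,0],"roll":0},{"linear":[0.1,1,0],"roll":0},{"linear":[0.1,1,0],"roll":0},{"linear":[0.1,1,0],"roll":0},{"linear":[0.1,1,0],"roll":0},{"linear":[0.1,1,0],"roll":0},{"linear":[0,0,0],"roll":0}]' 0.3; python3 - <<'E'
from h import *
delta(grasp(3,.010),78.7)
im=optics.get_image("scene"); cv2.imwrite("pics/b0.png",im[:,:,::-1])
im=optics.get_image("top"); cv2.imwrite("pics/b0t.png",im[:,:,::-1])
E
```

```text
time_s: 8.07
position: [0.4855, 0.1873, 0.1569]
tool_rot: [[-0.982, 0.191, 0.0], [0.191, 0.982, 0.002], [0.0, 0.002, -1.0]]
ft_force: [-0.5, -0.0, 0.4]
grip_width: 0.0555
gripper_force: 0.0
target [0.4925 0.1791 0.0497] roll 0.06 shift after turn [-0.21 -0.17  2.68] before [-0.21 -0.17  2.68]
```

```bash
python3 -m jog '[{"linear":[-0.21,-0.17,0.3],"roll":0},{"linear":[0,0,0.7],"roll":0},{"linear":[0,0,0.7],"roll":0},{"linear":[0,0,0.5],"roll":0},{"linear":[0,0,0.3],"roll":0},{"linear":[0,0,0.18],"roll":0},{"linear":[0,0,0],"roll":0},{"linear":[0,0,0],"roll":0}]'; python3 -c "
from h import *
delta(grasp(3,.010),78.7)
im=np.hstack([cv2.resize(cv2.imread('pics/b0.png')[205:305,270:410],(420,300),interpolation=2),cv2.resize(cv2.imread('pics/b0t.png')[205:305,290:400],(330,300),interpolation=2)])
cv2.imwrite('pics/b1.png',im)"
```

```text
time_s: 8.83
position: [0.4931, 0.1726, 0.0504]
tool_rot: [[-0.98, 0.197, 0.0], [0.197, 0.98, -0.0], [-0.0, -0.0, -1.0]]
ft_force: [0.7, -1.0, 0.5]
grip_width: 0.0555
gripper_force: 0.0
target [0.4925 0.1791 0.0497] roll -0.02 shift after turn [0.05 0.16 0.02] before [0.05 0.16 0.02]
```

View pics/b1.png

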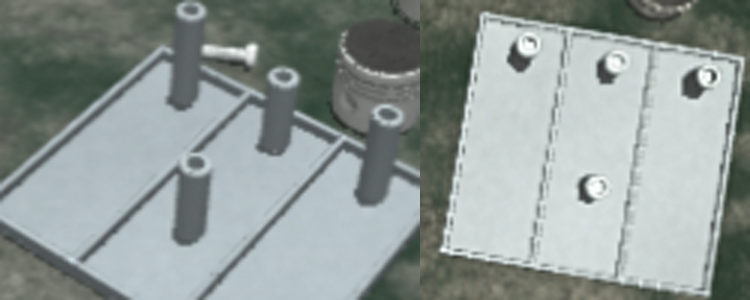

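Pin 2 stands upright and centred in the middle lane (top crop (594,187)). Now I'll grasp pin 3.

```bash
python3 -m jog '[{"linear":[0,0.16,0],"roll":0},{"linear":[0,0,0],"roll":0},{"linear":[0,0,0],"roll":0},{"linear":[0,0,0],"roll":0},{"linear":[0,0,0],"roll":0},{"linear":[0,0,0],"roll":0},{"linear":[0,0,0],"roll":0}]' -1 25; python3 -m jog '[{"linear":[0.08,0,-0.11],"roll":0},{"linear":[0.08,0,-0.11],"roll":0},{"linear":[0.08,0,-0.11],"roll":0},{"linear":[0,0,0],"roll":0}]'; python3 -m jog '[{"linear":[-0.1,0,-0.07],"roll":0},{"linear":[-0.1,0,-0.07],"roll":0},{"linear":[-0.1,0,-0.07],"roll":0},{"linear":[-0.15,0,-0.09],"roll":0},{"linear":[-0.08,0,-0.03],"roll":0},{"linear":[0,0,0],"roll":0}]'; python3 -m jog '[{"linear":[0,0,-0.5],"roll":0},{"linear":[0,0,-0.9],"roll":0},{"linear":[0,0,-0.6],"roll":0},{"linear":[0,0,-0.2],"roll":0},{"linear":[0,0,0],"roll":0}]';  python3 -c "
from h import *
delta(place('S',.06,.1),81.2)"
```

```text
time_s: 9.42
position: [0.4946, 0.1802, 0.0509]
tool_rot: [[-0.981, 0.196, 0.002], [0.196, 0.981, 0.001], [-0.002, 0.002, -1.0]]
ft_force: [0.0, 5.2, 5.8]
grip_width: 0.0216
gripper_force: 25.2
time_s: 9.75
position: [0.4853, 0.1817, 0.0643]
tool_rot: [[-0.981, 0.196, 0.003], [0.196, 0.981, 0.0], [-0.003, 0.001, -1.0]]
ft_force: [1.6, 3.6, 4.6]
grip_width: 0.0213
gripper_force: 24.9
time_s: 10.25
position: [0.5046, 0.1776, 0.0756]
tool_rot: [[-0.98, 0.197, -0.004], [0.197, 0.98, 0.001], [0.004, 0.0, -1.0]]
ft_force: [-2.2, 5.1, -1.3]
grip_width: 0.0211
gripper_force: 25.0
time_s: 10.67
position: [0.506, 0.177, 0.1658]
tool_rot: [[-0.98, 0.197, 0.002], [0.197, 0.98, -0.0], [-0.002, 0.0, -1.0]]
ft_force: [-1.1, 0.5, -0.6]
grip_width: 0.021
gripper_force: 24.8
target [ 0.5089 -0.2229  0.1   ] roll -0.51 shift after turn [-1.6  -9.87  1.65] before [-2.03 -9.79  1.65]
```

```bash
python3 -m jog '[{"linear":[0,0,0],"roll":-0.5},{"linear":[-0.15,-0.87,0],"roll":0},{"linear":[-0.15,-0.9,0],"roll":0},{"linear":[-0.15,-0.9,0],"roll":0},{"linear":[-0.15,-0.9,0],"roll":0},{"linear":[-0.15,-0.9,0],"roll":0},{"linear":[-0.15,-0.9,0],"roll":0},{"linear":[-0.15,-0.9,0],"roll":0},{"linear":[-0.15,-0.9,0],"roll":0},{"linear":[-0.15,-0.9,0],"roll":0},{"linear":[0,-0.9,0],"roll":0},{"linear":[0,-0.9,0],"roll":0}]';python3 -m jog '[{"linear":[0,0,0.4],"roll":0},{"linear":[0,0,0.6],"roll":0},{"linear":[0,0,0.6],"roll":0},{"linear":[0,0,0],"roll":0},{"linear":[0,0,0],"roll":0}]';python3 -c "
from h import *
delta(place('S',.06,.04),81.2)
im=optics.get_image('scene'); cv2.imwrite('pics/c0.png',im[:,:,::-1])"
```

```text
time_s: 11.67
position: [0.4969, -0.2227, 0.1622]
tool_rot: [[-0.988, 0.154, -0.004], [0.154, 0.988, 0.002], [0.004, 0.002, -1.0]]
ft_force: [0.3, 0.1, -1.1]
grip_width: 0.0212
gripper_force: 24.9
time_s: 12.08
position: [0.4972, -0.2206, 0.0987]
tool_rot: [[-0.988, 0.154, -0.004], [0.154, 0.988, 0.003], [0.005, 0.002, -1.0]]
ft_force: [0.4, 0.1, -0.9]
grip_width: 0.0214
gripper_force: 24.9
target [ 0.5089 -0.2229  0.04  ] roll -0.01 shift after turn [-0.31 -0.01  1.47] before [-0.31 -0.01  1.47]
```

```bash
python3 -m jog '[{"linear":[0,0,0.6],"roll":0},{"linear":[0,0,0.5],"roll":0},{"linear":[0,0,0.25],"roll":0},{"linear":[0,0,0.1],"roll":0},{"linear":[0,0,0.04],"roll":0},{"linear":[0,0,0],"roll":0}]'; python3 -m jog '[{"linear":[-0.05,0,0.03],"roll":0},{"linear":[-0.05,0,0.03],"roll":0},{"linear":[0,0,0],"roll":0}]';python3 -c "
from h import *
im=np.hstack([cv2.resize(cv2.imread('pics/c0.png')[175:275,280:400],(480,400),interpolation=2),cv2.resize(optics.get_image('scene')[195:275,300:364,::-1],(320,400),interpolation=2)])
cv2.imwrite('pics/c1.png',im)"
```

```text
time_s: 12.63
position: [0.4987, -0.2214, 0.0417]
tool_rot: [[-0.988, 0.153, 0.001], [0.153, 0.988, -0.001], [-0.001, -0.001, -1.0]]
ft_force: [-0.9, -0.8, -1.4]
grip_width: 0.0212
gripper_force: 24.9
time_s: 12.88
position: [0.5028, -0.2221, 0.039]
tool_rot: [[-0.988, 0.153, 0.001], [0.153, 0.988, -0.001], [-0.001, -0.001, -1.0]]
ft_force: [0.3, 1.4, -0.5]
grip_width: 0.0213
gripper_force: 25.0
```

View pics/c1.png

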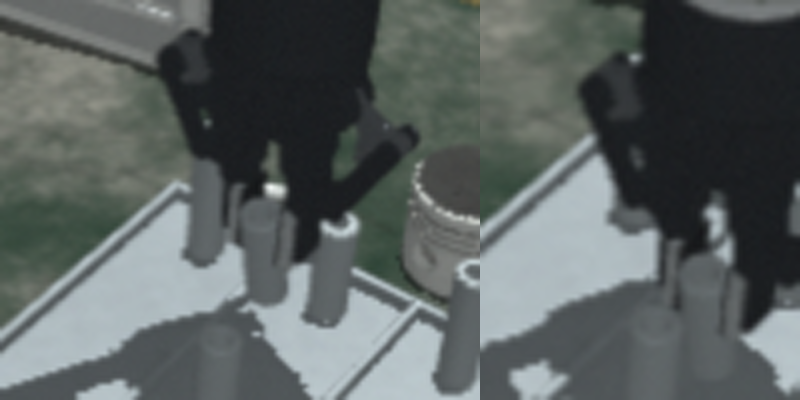

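The held pin is within about 8° of upright, just behind the first one and just reaching the floor. I'll press, swing slightly, then release.

```bash
python3 -m jog '[{"linear":[-0.04,0,0.03],"roll":0},{"linear":[-0.06,0,0.03],"roll":0},{"linear":[-0.06,0,0.03],"roll":0},{"linear":[0,0,0],"roll":0}]' - 20; python3 -m jog '[{"linear":[0,0,-0.05],"roll":0},{"linear":[0,0,0],"roll":0},{"linear":[0,0,0],"roll":0},{"linear":[0,0,0],"roll":0},{"linear":[0,0,-0.4],"roll":0},{"linear":[0,0,-0.9],"roll":0},{"linear":[0,0,-1],"roll":0},{"linear":[0,0,-0.7],"roll":0},{"linear":[0,0,0],"roll":0}]' 0.1 20;  python3 -c "
from h import *
delta(grasp(4,.012),78.7)"
```

```text
time_s: 13.27
position: [0.5093, -0.2229, 0.0367]
tool_rot: [[-0.988, 0.153, 0.002], [0.153, 0.988, -0.001], [-0.002, -0.001, -1.0]]
ft_force: [-2.1, 2.6, 14.4]
grip_width: 0.0214
gripper_force: 27.8
time_s: 14.02
position: [0.5104, -0.224, 0.1626]
tool_rot: [[-0.988, 0.153, 0.008], [0.153, 0.988, -0.006], [-0.009, -0.005, -1.0]]
ft_force: [0.6, -0.5, 0.2]
grip_width: 0.0472
gripper_force: 0.0
target [0.4716 0.1028 0.0549] roll 0.5 shift after turn [2.58 7.83 2.64] before [2.24 7.94 2.64]
```

```bash
python3 -m jog '[{"linear":[0.2,0,0],"roll":0.5},{"linear":[0.3,0.8,0],"roll":0},{"linear":[0.3,0.9,0],"roll":0},{"linear":[0.3,0.9,0],"roll":0},{"linear":[0.3,0.9,0],"roll":0},{"linear":[0.3,0.9,0],"roll":0},{"linear":[0.3,0.9,0],"roll":0},{"linear":[0.3,0.9,0],"roll":0},{"linear":[0.2,0.9,0],"roll":0},{"linear":[0.08,0.63,0],"roll":0},{"linear":[0,0,0],"roll":0},{"linear":[0,0,0],"roll":0}]' 0.3; python3 - <<'E'
from h import *
delta(grasp(4,.012),78.7)
im=np.hstack([cv2.resize(optics.get_image('scene')[185:305,270:430,::-1],(480,360),interpolation=2),cv2.resize(optics.get_image('top')[205:305,300:388,::-1],(317,360),interpolation=2)])
cv2.imwrite('pics/d1.png',im)
E
```

```text
time_s: 15.02
position: [0.4676, 0.1013, 0.1564]
tool_rot: [[-0.981, 0.194, -0.001], [0.194, 0.981, -0.0], [0.001, -0.0, -1.0]]
ft_force: [0.4, -0.3, -1.1]
grip_width: 0.0551
gripper_force: 0.0
target [0.4716 0.1028 0.0549] roll 0.02 shift after turn [-0.09  0.06  2.54] before [-0.09  0.06  2.54]
```

View pics/d1.png

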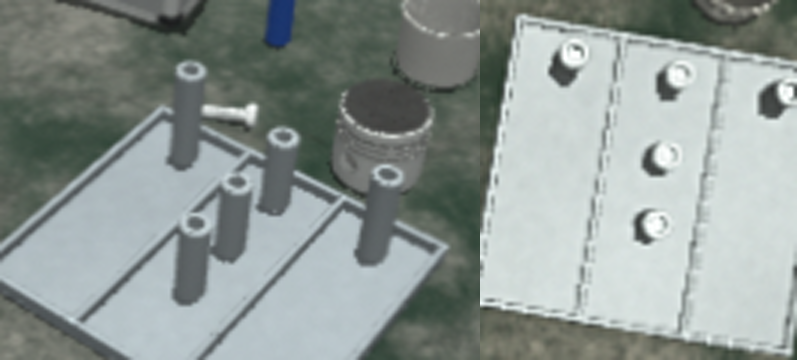

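Both short pins stand upright in the middle lane (top crop (664,157) and (654,224)). Next is pin 4, the medium one.

```bash
python3 -m jog '[{"linear":[-0.09,0.06,0.3],"roll":0},{"linear":[0,0,0.7],"roll":0},{"linear":[0,0,0.7],"roll":0},{"linear":[0,0,0.5],"roll":0},{"linear":[0,0,0.24],"roll":0},{"linear":[0,0,0.1],"roll":0},{"linear":[0,0,0],"roll":0},{"linear":[0,0,0],"roll":0}]';python3 -m jog '[{"linear":[0,0,0],"roll":0},{"linear":[0,0,0],"roll":0},{"linear":[0,0,0],"roll":0},{"linear":[0,0,0],"roll":0},{"linear":[0,0,0],"roll":0},{"linear":[0,0,0],"roll":0}]' -1 25; python3 -m jog '[{"linear":[0.08,0,-0.11],"roll":0},{"linear":[0.08,0,-0.11],"roll":0},{"linear":[0.08,0,-0.11],"roll":0},{"linear":[0,0,0],"roll":0}]'; python3 -m jog '[{"linear":[-0.1,0,-0.07],"roll":0},{"linear":[-0.1,0,-0.07],"roll":0},{"linear":[-0.1,0,-0.07],"roll":0},{"linear":[-0.12,0,-0.07],"roll":0},{"linear":[-0.12,0,-0.06],"roll":0},{"linear":[-0.08,0,-0.03],"roll":0},{"linear":[0,0,0],"roll":0}]'; python3 -m jog '[{"linear":[0,0,-0.5],"roll":0},{"linear":[0,0,-0.9],"roll":0},{"linear":[0,0,-0.6],"roll":0},{"linear":[0,0,-0.2],"roll":0},{"linear":[0,0,0],"roll":0}]';  python3 -c "
from h import *
delta(place('M',.08,.1),81.2)"
```

```text
time_s: 15.78
position: [0.4724, 0.1014, 0.0558]
tool_rot: [[-0.98, 0.198, 0.001], [0.198, 0.98, -0.0], [-0.001, 0.0, -1.0]]
ft_force: [-0.0, 0.2, 0.0]
grip_width: 0.0555
gripper_force: 0.0
time_s: 16.28
position: [0.4724, 0.1025, 0.0559]
tool_rot: [[-0.981, 0.196, 0.002], [0.196, 0.981, 0.001], [-0.001, 0.001, -1.0]]
ft_force: [0.8, 5.3, 6.9]
grip_width: 0.021
gripper_force: 24.4
time_s: 16.62
position: [0.4623, 0.1041, 0.0694]
tool_rot: [[-0.981, 0.196, 0.001], [0.196, 0.981, -0.0], [-0.001, 0.0, -1.0]]
ft_force: [1.3, 2.0, 2.7]
grip_width: 0.0214
gripper_force: 24.3
time_s: 17.2
position: [0.4858, 0.0996, 0.0826]
tool_rot: [[-0.98, 0.197, -0.005], [0.197, 0.98, 0.001], [0.005, 0.001, -1.0]]
ft_force: [-3.4, 5.5, -2.8]
grip_width: 0.0213
gripper_force: 25.2
time_s: 17.62
position: [0.4874, 0.0988, 0.1727]
tool_rot: [[-0.98, 0.197, 0.003], [0.197, 0.98, -0.001], [-0.003, -0.0, -1.0]]
ft_force: [-0.2, -0.1, -0.7]
grip_width: 0.021
gripper_force: 24.7
target [ 0.4762 -0.2996  0.1   ] roll -0.51 shift after turn [-1.24 -9.88  1.82] before [-1.68 -9.82  1.82]
```

```bash
python3 -m jog '[{"linear":[0,0,0],"roll":-0.5},{"linear":[-0.1,-0.88,0],"roll":0},{"linear":[-0.1,-0.9,0],"roll":0},{"linear":[-0.1,-0.9,0],"roll":0},{"linear":[-0.1,-0.9,0],"roll":0},{"linear":[-0.1,-0.9,0],"roll":0},{"linear":[-0.1,-0.9,0],"roll":0},{"linear":[-0.1,-0.9,0],"roll":0},{"linear":[-0.1,-0.9,0],"roll":0},{"linear":[-0.1,-0.9,0],"roll":0},{"linear":[-0.1,-0.9,0],"roll":0},{"linear":[-0.05,-0.9,0],"roll":0}]';python3 -m jog '[{"linear":[0,0,0.4],"roll":0},{"linear":[0,0,0.9],"roll":0},{"linear":[0,0,0.9],"roll":0},{"linear":[0,0,0.5],"roll":0},{"linear":[0,0,0.3],"roll":0},{"linear":[0,0,0],"roll":0},{"linear":[0,0,0],"roll":0}]';python3 -c "
from h import *
delta(place('M',.08,.044),81.2)"; python3 look.py e1
```

```text
time_s: 18.62
position: [0.4666, -0.2994, 0.169]
tool_rot: [[-0.988, 0.154, -0.003], [0.154, 0.988, 0.003], [0.003, 0.002, -1.0]]
ft_force: [0.6, 0.3, -0.6]
grip_width: 0.0214
gripper_force: 24.8
time_s: 19.2
position: [0.467, -0.2974, 0.0499]
tool_rot: [[-0.988, 0.154, -0.003], [0.154, 0.988, 0.002], [0.003, 0.002, -1.0]]
ft_force: [-0.2, 0.4, -1.0]
grip_width: 0.0211
gripper_force: 24.8
target [ 0.4762 -0.2996  0.044 ] roll -0.01 shift after turn [-0.24 -0.02  0.15] before [-0.24 -0.02  0.15]
scene origin 333 228 scale 5 tcp [373.46881182 278.76808334]
top origin 338 214 scale 5 tcp [378.63225567 264.31094826]
```

View pics/e1.png

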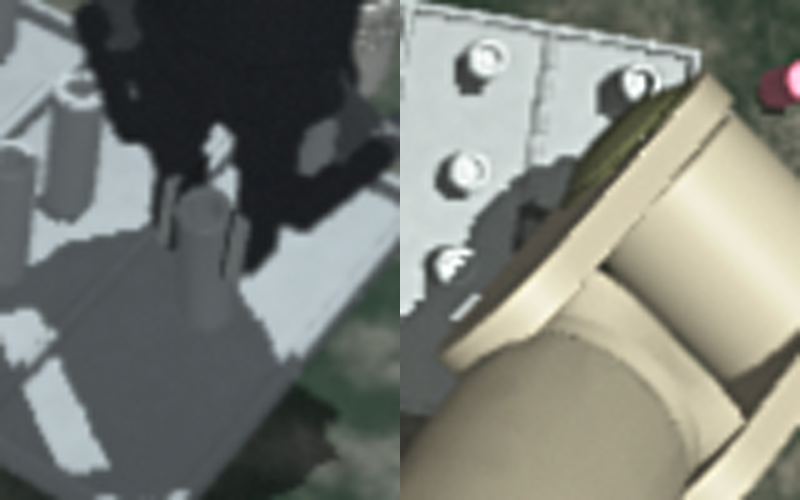

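The held pin is nearly upright over the right lane at crop (205,260), with clear space around it. I'll lower it to contact the same way.

```bash
python3 -m jog '[{"linear":[0,0,0.08],"roll":0},{"linear":[0,0,0.05],"roll":0},{"linear":[0,0,0.04],"roll":0},{"linear":[0,0,0],"roll":0}]'; python3 -m jog '[{"linear":[-0.05,0,0.03],"roll":0},{"linear":[-0.05,0,0.03],"roll":0},{"linear":[0,0,0],"roll":0}]'
```

```text
time_s: 19.63
position: [0.4679, -0.2981, 0.0453]
tool_rot: [[-0.988, 0.153, 0.001], [0.153, 0.988, -0.001], [-0.001, -0.001, -1.0]]
ft_force: [-0.7, 1.0, 5.2]
grip_width: 0.0212
gripper_force: 25.4
time_s: 19.88
position: [0.4722, -0.2989, 0.0441]
tool_rot: [[-0.988, 0.153, 0.002], [0.153, 0.988, -0.002], [-0.002, -0.002, -1.0]]
ft_force: [-3.7, 2.9, 16.3]
grip_width: 0.0216
gripper_force: 27.5
```

```bash
python3 -m jog '[{"linear":[-0.06,0,0],"roll":0},{"linear":[-0.06,0,0.02],"roll":0},{"linear":[0,0,0],"roll":0}]' - 20; python3 -m jog '[{"linear":[0,0,-0.05],"roll":0},{"linear":[0,0,0],"roll":0},{"linear":[0,0,0],"roll":0},{"linear":[0,0,0],"roll":0},{"linear":[0,0,-0.4],"roll":0},{"linear":[0,0,-0.9],"roll":0},{"linear":[0,0,-1],"roll":0},{"linear":[0,0,-0.7],"roll":0},{"linear":[0,0,0],"roll":0}]' 0.1 20;  python3 -c "
from h import *
delta(grasp(1,.012),78.7)"
```

```text
time_s: 20.13
position: [0.4769, -0.2995, 0.043]
tool_rot: [[-0.988, 0.153, 0.001], [0.153, 0.988, -0.002], [-0.002, -0.001, -1.0]]
ft_force: [-3.0, 2.3, 12.1]
grip_width: 0.021
gripper_force: 28.2
time_s: 20.88
position: [0.4781, -0.3008, 0.1691]
tool_rot: [[-0.988, 0.153, 0.008], [0.153, 0.988, -0.007], [-0.009, -0.006, -1.0]]
ft_force: [0.5, 0.4, 0.4]
grip_width: 0.0467
gripper_force: 0.0
target [0.5128 0.3377 0.0668] roll 0.5 shift after turn [ 2.3  15.84  2.45] before [ 1.61 15.92  2.45]
```

```bash
python3 -m jog '[{"linear":[0.14,0,0],"roll":0.5},{"linear":[0.13,0.92,0],"roll":0},{"linear":[0.13,0.92,0],"roll":0},{"linear":[0.13,0.92,0],"roll":0},{"linear":[0.13,0.92,0],"roll":0},{"linear":[0.13,0.92,0],"roll":0},{"linear":[0.13,0.92,0],"roll":0},{"linear":[0.13,0.92,0],"roll":0},{"linear":[0.13,0.92,0],"roll":0},{"linear":[0.13,0.92,0],"roll":0},{"linear":[0.13,0.92,0],"roll":0},{"linear":[0.13,0.92,0],"roll":0}]' 0.3; python3 -m jog '[{"linear":[0.13,0.92,0],"roll":0},{"linear":[0.13,0.92,0],"roll":0},{"linear":[0.13,0.92,0],"roll":0},{"linear":[0.13,0.92,0],"roll":0},{"linear":[0.13,0.92,0],"roll":0},{"linear":[0.13,0.92,0],"roll":0},{"linear":[0,0.2,0],"roll":0},{"linear":[0,0,0],"roll":0},{"linear":[0,0,0],"roll":0}]';python3 - <<'E'
from h import *
delta(grasp(1,.012),78.7)
for n in("scene","top"): cv2.imwrite(f"pics/f_{n}.png",optics.get_image(n)[:,:,::-1])
# bright rim of standing pins in the top view
t=cv2.cvtColor(cv2.imread("pics/f_top.png"),cv2.COLOR_BGR2GRAY)
K,D,T=C["top"];Ti=np.linalg.inv(T)
for k,d,h in(("L",0,.088),("S",0,.068),("M",0,.078),("S",.06,.068),("S",.12,.068),("M",.08,.078)):
    p=place(k,d,h);u=cv2.projectPoints((Ti[:3,:3]@p+Ti[:3,3])[None],np.zeros(3),np.zeros(3),K,D)[0][0,0]
    x,y=np.round(u).astype(int);w=t[y-7:y+8,x-7:x+8]
    m=(w>235).astype(np.uint8);n,l,st,c=cv2.connectedComponentsWithStats(m)
    print(k,d,np.round(u,1),[(int(s[4]),int(s[2]),int(s[3]),np.round(cc+[x-7,y-7],1)) for s,cc in zip(st[1:],c[1:]) if s[4]>4])
E
```

```text
time_s: 21.88
position: [0.4939, 0.1116, 0.1628]
tool_rot: [[-0.981, 0.196, -0.001], [0.196, 0.981, -0.0], [0.001, -0.0, -1.0]]
ft_force: [0.3, -0.1, 0.3]
grip_width: 0.0554
gripper_force: 0.0
time_s: 22.63
position: [0.5083, 0.3398, 0.1625]
tool_rot: [[-0.981, 0.196, -0.001], [0.196, 0.981, -0.001], [0.001, -0.001, -1.0]]
ft_force: [0.4, -0.6, 0.2]
grip_width: 0.0556
gripper_force: 0.0
target [0.5128 0.3377 0.0668] roll 0.0 shift after turn [-0.12 -0.03  2.39] before [-0.12 -0.03  2.39]
L 0 [326.1 219.2] [(18, 5, 5, array([324.9, 220.4]))]
S 0 [355.3 225. ] [(15, 4, 5, array([354.3, 225.9]))]
M 0 [386.3 230.2] [(12, 4, 4, array([384.7, 230.2]))]
S 0.06 [351.7 247.7] [(19, 4, 6, array([350.5, 247.8])), (7, 3, 6, array([354.4, 247.1]))]
S 0.12 [348.  270.5] [(20, 7, 7, array([348.4, 266.6]))]
M 0.08 [381.6 260.6] [(15, 4, 6, array([380.4, 260.6]))]
```

The medium pin's rim shows at its place in the top image (380,261), matching its expected standing spot. Now the long pin.

```bash
python3 -m jog '[{"linear":[-0.12,-0.03,0.3],"roll":0},{"linear":[0,0,0.7],"roll":0},{"linear":[0,0,0.7],"roll":0},{"linear":[0,0,0.4],"roll":0},{"linear":[0,0,0.19],"roll":0},{"linear":[0,0,0.1],"roll":0},{"linear":[0,0,0],"roll":0},{"linear":[0,0,0],"roll":0}]';python3 -m jog '[{"linear":[0,0,0],"roll":0},{"linear":[0,0,0],"roll":0},{"linear":[0,0,0],"roll":0},{"linear":[0,0,0],"roll":0},{"linear":[0,0,0],"roll":0},{"linear":[0,0,0],"roll":0}]' -1 25; python3 -m jog '[{"linear":[0.08,0,-0.11],"roll":0},{"linear":[0.08,0,-0.11],"roll":0},{"linear":[0.08,0,-0.11],"roll":0},{"linear":[0,0,0],"roll":0}]'; python3 -m jog '[{"linear":[-0.1,0,-0.07],"roll":0},{"linear":[-0.1,0,-0.07],"roll":0},{"linear":[-0.1,0,-0.07],"roll":0},{"linear":[-0.12,0,-0.07],"roll":0},{"linear":[-0.14,0,-0.07],"roll":0},{"linear":[-0.1,0,-0.04],"roll":0},{"linear":[0,0,0],"roll":0}]'; python3 -m jog '[{"linear":[0,0,-0.5],"roll":0},{"linear":[0,0,-0.9],"roll":0},{"linear":[0,0,-0.6],"roll":0},{"linear":[0,0,-0.2],"roll":0},{"linear":[0,0,0],"roll":0}]';  python3 -c "
from h import *
delta(place('L',.08,.1),81.2)"
```

```text
time_s: 23.4
position: [0.5137, 0.338, 0.0686]
tool_rot: [[-0.98, 0.197, 0.002], [0.197, 0.98, 0.001], [-0.001, 0.001, -1.0]]
ft_force: [-0.2, -1.0, -0.1]
grip_width: 0.0553
gripper_force: 0.0
time_s: 23.9
position: [0.5135, 0.3388, 0.0685]
tool_rot: [[-0.981, 0.196, 0.002], [0.196, 0.981, 0.001], [-0.001, 0.002, -1.0]]
ft_force: [-0.1, 4.0, 5.5]
grip_width: 0.0214
gripper_force: 24.7
time_s: 24.23
position: [0.5034, 0.3401, 0.0817]
tool_rot: [[-0.981, 0.196, 0.001], [0.196, 0.981, 0.0], [-0.001, 0.0, -1.0]]
ft_force: [0.3, 1.7, 1.3]
grip_width: 0.0213
gripper_force: 24.2
time_s: 24.82
position: [0.5299, 0.3348, 0.0962]
tool_rot: [[-0.98, 0.197, -0.001], [0.197, 0.98, 0.0], [0.001, 0.0, -1.0]]
ft_force: [-1.1, 4.9, -2.7]
grip_width: 0.0211
gripper_force: 24.8
time_s: 25.23
position: [0.5302, 0.3345, 0.1862]
tool_rot: [[-0.98, 0.197, 0.003], [0.197, 0.98, 0.0], [-0.003, 0.001, -1.0]]
ft_force: [0.3, -1.2, -1.7]
grip_width: 0.0213
gripper_force: 25.0
target [ 0.5008 -0.1416  0.1   ] roll -0.51 shift after turn [ -1.09 -11.88   2.15] before [ -1.61 -11.82   2.15]
```

```bash
python3 -m jog '[{"linear":[0,0,0],"roll":-0.51},{"linear":[-0.08,-0.9,0],"roll":0},{"linear":[-0.08,-0.95,0],"roll":0},{"linear":[-0.08,-0.95,0],"roll":0},{"linear":[-0.08,-0.95,0],"roll":0},{"linear":[-0.08,-0.95,0],"roll":0},{"linear":[-0.08,-0.95,0],"roll":0},{"linear":[-0.08,-0.95,0],"roll":0},{"linear":[-0.08,-0.95,0],"roll":0},{"linear":[-0.08,-0.95,0],"roll":0},{"linear":[-0.08,-0.95,0],"roll":0},{"linear":[-0.05,-0.95,0],"roll":0}]';python3 -m jog '[{"linear":[0,-0.95,0],"roll":0},{"linear":[0,-0.53,0.2],"roll":0},{"linear":[0,0,0.8],"roll":0},{"linear":[0,0,0.8],"roll":0},{"linear":[0,0,0.6],"roll":0},{"linear":[0,0,0.5],"roll":0},{"linear":[0,0,0],"roll":0},{"linear":[0,0,0],"roll":0}]';python3 - <<'E'
from h import *
delta(place('L',.08,.0595),81.2)
p=np.array(env.observe()["position"]);K,D,T=C["scene"];Ti=np.linalg.inv(T)
im=optics.get_image("scene");cv2.imwrite("pics/g.png",im[:,:,::-1])
g=im.mean(2)
for z in(-.012,-.02,-.028,-.036,-.044):
    q=p+[0,0,z];u=cv2.projectPoints((Ti[:3,:3]@q+Ti[:3,3])[None],np.zeros(3),np.zeros(3),K,D)[0][0,0]
    x,y=np.round(u).astype(int); print(np.round(u,1),g[y,x-14:x+15].astype(int))
E
```

```text
time_s: 26.23
position: [0.4983, -0.0833, 0.1826]
tool_rot: [[-0.988, 0.153, -0.004], [0.153, 0.988, 0.001], [0.004, 0.0, -1.0]]
ft_force: [1.2, -0.4, -2.5]
grip_width: 0.021
gripper_force: 25.1
time_s: 26.9
position: [0.4896, -0.1396, 0.0671]
tool_rot: [[-0.988, 0.153, -0.004], [0.153, 0.988, 0.002], [0.004, 0.001, -1.0]]
ft_force: [0.4, -0.6, -2.0]
grip_width: 0.0212
gripper_force: 25.0
target [ 0.5008 -0.1416  0.0595] roll 0.0 shift after turn [-0.28 -0.    0.19] before [-0.28 -0.    0.19]
[306.9 242.1] [ 82  78  76  77  78  82  86  86  83  82  84  86  90  93  94  95  95  92
  94  99 118 156 180 186 186 186 186 186 186]
[306.8 245. ] [ 52  68  80  84  85  83  82  82  80  81  82  85  89  92  94  95  94  94
  94  92 102 153 180 183 183 184 184 184 185]
[306.7 247.8] [ 86  84  83  81  80  81  80  80  89 130 120  88  86  90  93  95  95  96
  95  93  94 120 164 182 185 187 186 186 184]
[306.6 250.5] [ 80  80  80  80  81  79  79  80  81  81  81  82  84  88  91  94  95  96
  96  94  92  97 144 174 180 181 183 185 186]
[306.5 253.3] [ 80  80  80  81  81  81  81  80  81  81  81  81  83  87  90  93  95  96
  95  94  94  96 135 170 182 184 184 184 184]
```

```bash
python3 -m jog '[{"linear":[0,0,0.1],"roll":0},{"linear":[0,0,0.06],"roll":0},{"linear":[0,0,0.03],"roll":0},{"linear":[0,0,0],"roll":0}]'; python3 -m jog '[{"linear":[-0.05,0,0.03],"roll":0},{"linear":[-0.05,0,0.03],"roll":0},{"linear":[0,0,0],"roll":0}]'
```

```text
time_s: 27.28
position: [0.4907, -0.14, 0.0611]
tool_rot: [[-0.988, 0.152, 0.0], [0.152, 0.988, -0.0], [-0.0, -0.0, -1.0]]
ft_force: [-0.7, -0.5, -1.6]
grip_width: 0.0212
gripper_force: 25.0
time_s: 27.53
position: [0.495, -0.1406, 0.0596]
tool_rot: [[-0.988, 0.152, 0.001], [0.152, 0.988, -0.0], [-0.001, -0.0, -1.0]]
ft_force: [-4.0, 1.9, 10.5]
grip_width: 0.0209
gripper_force: 26.5
```

```bash
python3 -m jog '[{"linear":[-0.07,0,0.01],"roll":0},{"linear":[-0.07,0,0.01],"roll":0},{"linear":[-0.05,0,0.02],"roll":0},{"linear":[0,0,0],"roll":0}]'; cat > edge.py <<'E'
from h import *
p=np.array(env.observe()["position"]);K,D,T=C["scene"];Ti=np.linalg.inv(T)
im=optics.get_image("scene");cv2.imwrite("pics/g2.png",im[:,:,::-1])
g=im.mean(2)
for z in(-.008,-.014,-.02,-.026,-.032,-.038,-.044):
    q=p+[0,0,z];u=cv2.projectPoints((Ti[:3,:3]@q+Ti[:3,3])[None],np.zeros(3),np.zeros(3),K,D)[0][0,0]
    x,y=np.round(u).astype(int); print(np.round(u,1),g[y,x-14:x+15].astype(int))
E
python3 edge.py
```

```text
time_s: 27.87
position: [0.503, -0.1417, 0.0585]
tool_rot: [[-0.988, 0.152, 0.002], [0.152, 0.988, -0.001], [-0.002, -0.0, -1.0]]
ft_force: [-2.6, 4.0, 14.3]
grip_width: 0.0212
gripper_force: 28.0
[310.8 240.4] [ 46  45  55  74  85  86  85  83  84  87  90  93  96  97  96  88  75  88
  98  95  83  75 101 151 177 183 184 183 175]
[310.7 242.5] [ 53  73  84  86  83  81  82  81  82  87  89  93  95  96  98  97  95  94
 107 132 164 181 186 187 186 186 185 184 184]
[310.6 244.6] [ 86  84  83  81  82  80  79  81  81  85  89  93  96  97  97  97  95  95
 113 160 182 184 184 184 186 186 186 185 185]
[310.5 246.7] [ 81  82  89 130 120  86  81  81  81  85  90  93  96  97  97  97  96  95
 109 158 181 185 186 185 184 184 185 187 187]
[310.4 248.7] [ 80  80  80  80  82  81  80  79  81  81  84  91  92  95  97  98  96  96
  94  91 108 155 176 180 184 185 185 186 186]
[310.4 250.8] [ 80  79  79  81  80  80  80  81  81  81  85  89  93  95  98  98  98  97
  94  89  83  81  82  93 151 181 187 187 189]
[310.3 252.8] [ 81  81  81  81  80  81  82  82  81  82  84  88  92  95  98  97  97  96
  95  89  83  80  80  80  84 108 156 182 187]
```

The pin's edge is now vertical in the image, so I'll release and withdraw.

```bash
python3 -m jog '[{"linear":[0,0,-0.05],"roll":0},{"linear":[0,0,0],"roll":0},{"linear":[0,0,0],"roll":0},{"linear":[0,0,0],"roll":0},{"linear":[0,0,-0.4],"roll":0},{"linear":[0,0,-0.9],"roll":0},{"linear":[0,0,-1],"roll":0},{"linear":[0,0,-0.7],"roll":0},{"linear":[0,0,0],"roll":0}]' 0.1 20; python3 -m jog '[{"linear":[0.3,0.8,0],"roll":0},{"linear":[0.3,0.9,0],"roll":0},{"linear":[0.3,0.9,0],"roll":0},{"linear":[0.3,0.9,0],"roll":0},{"linear":[0.3,0.9,0],"roll":0},{"linear":[0.3,0.9,0],"roll":0},{"linear":[0.3,0.9,0],"roll":0},{"linear":[0.3,0.9,0],"roll":0},{"linear":[0,0,0],"roll":0},{"linear":[0,0,0],"roll":0}]'
python3 - <<'E'
from h import *
I={n:optics.get_image(n) for n in C}
for n in I: cv2.imwrite(f"pics/end_{n}.png",I[n][:,:,::-1])
# rims: brightest ring pixels near the expected tops, triangulated; feet via dark column axis in scene
def proj(n,p):
    K,D,T=C[n];Ti=np.linalg.inv(T);return cv2.projectPoints((Ti[:3,:3]@p+Ti[:3,3])[None],np.zeros(3),np.zeros(3),K,D)[0][0,0]
for k,d,h in(("L",0,.088),("S",0,.068),("M",0,.078),("S",.06,.068),("S",.109,.068),("M",.08,.078),("L",.08,.088)):
    r=[]
    for n,th in(("scene",120),("top",225)):
        u=proj(n,place(k,d,h));x,y=np.round(u).astype(int);w=I[n][y-7:y+8,x-7:x+8].mean(2)
        r.append(np.round(u,1))
        if n=="top":
            c=cv2.connectedComponentsWithStats((w>th).astype(np.uint8));j=1+np.argmax(c[2][1:,4]);r.append(np.round(c[3][j]+[x-7,y-7]-u,1))
        else:
            # axis of the dark body: mid of dark pixels per row
            mids=[]
            for dz in(.012,.022,.032,.042,.052):
                v=proj(n,place(k,d,h-dz));a,b=np.round(v).astype(int);row=I[n][b,a-11:a+12].mean(1)
                e=np.where(row<130)[0]; mids.append(round(float(e.mean()+a-11-v[0]),1) if len(e) else None)
            r.append(mids)
    print(k,d,*r)
E
```

```text
time_s: 28.67
position: [0.5041, -0.1428, 0.1844]
tool_rot: [[-0.988, 0.152, 0.009], [0.152, 0.988, -0.005], [-0.01, -0.004, -1.0]]
ft_force: [0.9, -0.4, 0.5]
grip_width: 0.047
gripper_force: 0.0
time_s: 29.5
position: [0.4499, 0.155, 0.1784]
tool_rot: [[-0.989, 0.149, -0.001], [0.149, 0.989, -0.0], [0.001, -0.0, -1.0]]
ft_force: [0.9, 0.4, -0.5]
grip_width: 0.047
gripper_force: 0.0
L 0 [333.  208.5] [0.3, -0.4, -2.6, -1.9, 2.7] [326.1 219.2] [-0.3  1. ]
S 0 [363.7 230.6] [1.9, 0.3, 2.9, 1.9, -1.3] [355.3 225. ] [0.2 0.3]
M 0 [398.5 243.6] [0.4, 2.6, -0.2, 1.7, 3.2] [386.3 230.2] [-1.6  0.3]
S 0.06 [348.  245.8] [0.2, 0.8, 0.8, 0.2, -2.6] [351.7 247.7] [ 0.1 -0. ]
S 0.109 [334.1 259.1] [1.7, 1.5, 2.0, 0.7, 0.9] [348.6 266.3] [0.  0.5]
M 0.08 [378.1 265.9] [0.0, 0.3, 0.4, 0.5, 0.1] [381.6 260.6] [-1.2 -0.1]
L 0.08 [310.7 227.4] [-2.1, -2.2, -1.2, -0.9, 1.5] [321. 250.] [ 0.5 -1.1]
```

```bash
python3 -c "
from rig import env
print(env.close_job())"
```

```text
the job is handed in; nothing more can be done
None
```

I placed all four pins upright in their lanes (the two shorts in the middle, medium on the right, long on the left) and handed the job in at about 30 s; I checked the medium and long pins only from image measurements, and no verdict came back.

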